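# Open a push-latch drawer whose runner binds, and back it off

### The arm

A 6-joint arm with a two-finger parallel gripper is mounted at the origin on the work surface. World frame = base frame: x ahead of the robot, y to its left, z up, the work surface at z = 0. Lengths are in mm, angles in rad, forces in N, time in s.
With the tool pointing down it reaches from about 350 to 975 mm from the base axis. Payload 7.1 kg.
Tool frame: the origin (TCP) lies at the very end of the fingers, on their centre line; the grasp point (between the pads) lies 19 mm behind it; y points along the fingers, z is the direction in which the jaws open and shut, and the axes are right-handed (so a half turn about y gives the same grasp; the last joint's range is limited). The gripper opens to 88 mm and grips with 3 to 60 N. Pads are 20 mm wide; open, the fingers measure 115 mm over their backs; the gripper's body (75 mm by 178 mm) begins 61 mm behind the grasp point.
Start: joints at [1.286, 0.423, 1.63, -0, 1.089, -0.019], TCP at [164.144, 603.043, 222.675] pointing down, gripper open.
Joint ranges: [-3, 3], [-0.9, 2.11], [0.09, 2.58], [-1.31, 4.45], [0.11, 2.69], [-2.54, 2.54]. Speed limits (rad/s): [2.39, 2.39, 3.01, 3.14, 3.14, 3.14].

### API

Orientations are given as a rotation vector (axis times angle).
In Python, from workcell import ctrl gives the robot as it stands.
- The arm moves only by the shell command python3 -m jog 'ROWS'. ROWS is JSON, a list of rows, each a list of 3 entries, a list of its own where there are three numbers: the opening, from 0 (shut) to 1 (fully open), then the shift along the tool's x, y, z in cm, then the turn, a rotation vector about the tool's x, y, z in rad. In form: [[claw, [dx, dy, dz], [wx, wy, wz]], ...]. A call has 1 to 8 rows; each row is the pose to reach, as a shift and turn from the pose commanded when the call began, along the tool's axes at that moment; what a row does not reach only later rows make up. A row lasts 1/10 s, in which the tool goes at most 50 mm and 8.59 degrees, less where a joint would pass 70% of its speed; a pose out of reach is approached as far as the arm can. A call with a gripper value outside its range is refused whole. The fingers move at their own pace and stop on an object; the grip force is fixed at half the most. Time passes only in rows, so rows that repeat a pose let the fingers close. It gives the time, the measured TCP pose, the force and the opening at its end, in the units of the state.
- ctrl.get_obs(): the state, without advancing time (a new reading comes with each control period).
- ctrl.get_image(name): name is "scene" or "top" or "wrist"; returns a dict with "color" (400x640x3 uint8, red, green, blue), "z_map" (400x640 float32, mm along the optical axis (not along the pixel's ray), 0 where there is no reading), "fx", "fy", "cx", "cy" (pixels), "pose" (4x4, takes a point from camera to world coordinates). Camera axes: x right, y down, z forward; pixel columns grow to the right and rows downward; lengths in mm; the calibration is good to about 2 mm. The wrist camera is an equidistant fisheye: a pixel r from the principal point sees the ray r / f radians off the axis. A picture is of the moment at which its call begins.
- ctrl.close_job(): hands the job in, once; it reports no verdict.
The state is a dict: "t": time; "qpos": joint angles; "qvel": joint speeds; "joint_torque": joint torques, N m; "ee_pos": TCP position; "orientation": TCP orientation; "ft_force": force on the tool from outside, world axes, zero at the start; "moment": the same for the moment, N m; "width": finger opening in mm.
Only numpy, scipy, OpenCV 4.12 (cv2) and the standard library are available. Lean on these libraries where they do the work, as an engineer would, in place of code of your own. Each camera call takes 0.05 s, during which the arm holds its last target.

### The job

Open the drawer at the foot of the smoked acrylic tiers: press its front until the touch latch lets go, and catch it as it springs out so that it does not fly open. Then draw it on out gently until you feel its runner start to bind - do not force it through the tight spot - and ease it back until it runs free again, leaving it there open by at least a hand's breadth (8 cm). Leave everything else where it stands.

Things in the scene. Friction and masses are not known exactly. Their poses are not given: they have to be found in the camera images.
- tiers: Fixed stack of smoked, half-transparent acrylic tiers. Origin: centre of its footprint, on the vanity top. Its -x axis points out of the drawer's front, z is up. Its foot is the drawer housing: 232 deep (x -112 to 120), 200 wide (y -100 to 100), 85 mm high, walls 5 mm, the front half of its top flat and empty.
- shelf_foot (a point): Front foot of the two open acrylic shelves that stand on the rear part of the housing: x -10 to 120, y -100 to 100 in the tiers' frame, from 85 up to 235 mm, with a lip to 247 mm. This point: middle of their front edge, on the housing's top.
- drawer: The handleless drawer in the foot of the tiers. Origin: middle of the top edge of its front face, 85 mm above the vanity top; shut, it is at x -127, y 0 mm in the tiers' frame. Axes parallel to the tiers' axes. It slides out along their -x, 185 mm at most, freely (about 1 N) but for its tight spot. Its own mass is about 0.5 kg.
- front_mid (a point): Centre of the front face of the drawer. Front panel: smoked acrylic, 200 wide, 74 high, 8 mm thick, level with the housing's top; shut, 7 mm of gap lies behind it. Touch latch: pressing it in 5 mm (6 to 7 N; hard stop at 6 mm) lets go; then a spring plunger pushes it out with 4 N, falling to 1.6 N where the plunger ends, 45 mm out. Not held back, it shoots out at over 0.5 m/s.
- tray_floor (a point): Centre of the floor of the drawer's tray, 69 mm below the front's top. The tray is open above, 160 wide, 205 long inside; its side walls end 25 mm below the front's top. A round compact, 60 mm across, 13 high, lies in its rear half. Sprung 45 mm out, the front panel can be pinched over its top edge, one finger in the gap between it and the housing.
- runner_mouth (a point): Front end of the drawer's runner at the housing's +y side wall (fixed to the tiers). Somewhere from 105 to 150 mm out, unseen and different each time, the runner begins to bind: the drag grows about 0.6 N per mm of pull. 4 N is plainly tight, over 12 N is forcing it. Let go there, the drawer stays jammed; pushed back to where the drag began, it is free.
- pot: White ceramic lidded pot, 74 mm across, 71 high, on the top tier. Origin under its centre.
- curler: Steel eyelash curler, 110 mm long, 65 wide, 8 high, lying on the lower open shelf. Origin under its pivot.
- claw_clip: Tortoiseshell-coloured hair claw clip with spring hinge, 80 x 44 x 62 mm, on the upper open shelf. Origin under its centre.
- perfume: Square glass perfume bottle with black cap, 48 x 32 x 100 mm, standing beside the tiers on their -y side. Origin under its centre.
- soap: Stone-coloured pump soap bottle, 68 mm across, 160 high. Origin under its centre.
- tumbler: Glass tumbler with two toothbrushes, 74 mm across, 100 high (brushes to 180). Origin under its centre.
- hairbrush: Wooden paddle hairbrush lying bristles up, 225 x 70 x 29 mm, origin under the neck where handle (to its -x) and paddle (to its +x) meet.

How it is judged (in metres and radians):
On the way, in this order (a step that is already met when the one before it is completed fails the run):
1. the latch has let go and the drawer stands at least 30 mm out (x of drawer in the frame of tiers below -0.157 m), for 0.1 s.
2. the drawer is drawn into the tight spot: its runner binds (contact force in the runner over 4.5 N, a pull of about 3.5 N) (x of drawer in the frame of tiers below -0.217 m and contact force between drawer and tiers above 4.5 N), for 0.1 s.
3. the drawer is eased back out of the tight spot, free in its runner (under 0.5 N) and still at least 75 mm out (x of drawer in the frame of tiers below -0.202 m and contact force between drawer and tiers below 0.5 N), for 0.2 s.
At the end, for the whole second after the job is handed in: The drawer rests at least 75 mm out of the tiers, out of the tight spot, free in its runner (under 0.5 N between drawer and housing) (all of step 3 and linear speed of drawer below 0.01 m/s); the robot touches nothing.
It fails at once if the drawer flies open or is jerked (faster than 0.35 m/s) (linear speed of drawer above 0.35 m/s).
It fails at once if the drawer is forced into the tight spot (over 22 N contact force in the runner, a pull of about 13 N) (x of drawer in the frame of tiers below -0.197 m and contact force between drawer and tiers above 22 N).
It fails at once if something else on the vanity or the shelves is moved by more than 30 mm (distance of any of pot, perfume, curler, claw_clip, soap, tumbler, hairbrush from where it was at the start of the episode above 0.03 m).
It also fails if it takes over 67 s, if anything falls off the work surface, if the arm or the gripper's body presses on something with over 40 N, if the wrist force passes 120 N, or if a joint passes its speed limit or range.

## Working session

There is one attempt and no reset: what is moved stays moved. The work goes in short steps, Python scripts to look and compute and a shell command to move; the robot and the scene stay as the last step left them, time stands still between calls to the robot, and variables do not carry over. Pictures are saved under pics/ and viewed, and the job is handed in when it is done.

```bash
ls; mkdir -p pics; python3 - <<'E'
from workcell import ctrl
import cv2,numpy as np
o=ctrl.get_obs(); print({k:np.round(v,3).tolist() for k,v in o.items()})
for n in ["scene","top"]:
    d=ctrl.get_image(n); cv2.imwrite(f"pics/a_{n}.png",d["color"][:,:,::-1]); np.savez(f"pics/a_{n}.npz",**d)
    print(n,d["fx"],d["fy"],d["cx"],d["cy"],np.round(d["pose"],4).tolist())
E
```

```text
pics
{'t': 0.0, 'qpos': [1.286, 0.424, 1.631, -0.0, 1.089, -0.019], 'qvel': [0.002, -0.0, -0.0, -0.0, -0.001, 0.002], 'joint_torque': [0.001, -54.463, -27.366, 0.064, 0.023, -0.0], 'ee_pos': [164.011, 602.511, 221.902], 'orientation': [-1.562, 0.209, -0.209], 'ft_force': [0.909, -0.687, -0.249], 'moment': [0.037, 0.025, -0.051], 'width': 88.106}
scene 485.34360143993877 485.34360143993877 323.82183039981487 198.2701826872005 [[0.7897, 0.3308, -0.5167, 1154.8166], [0.6134, -0.4122, 0.6737, -750.8709], [0.0099, -0.8489, -0.5284, 745.5967], [0.0, 0.0, 0.0, 1.0]]
top 462.31660948684686 462.31660948684686 321.19424798372376 201.05784255612159 [[0.0191, -0.9818, 0.1887, 404.0889], [-0.9992, -0.0251, -0.0297, 50.4504], [0.0339, -0.188, -0.9816, 1101.0701], [0.0, 0.0, 0.0, 1.0]]
```

View pics/a_scene.png

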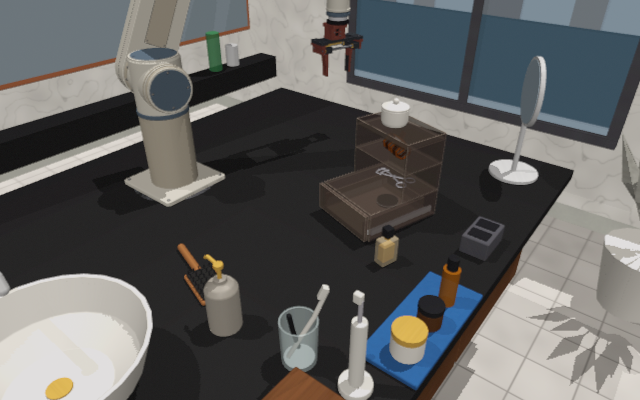

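View pics/a_top.png

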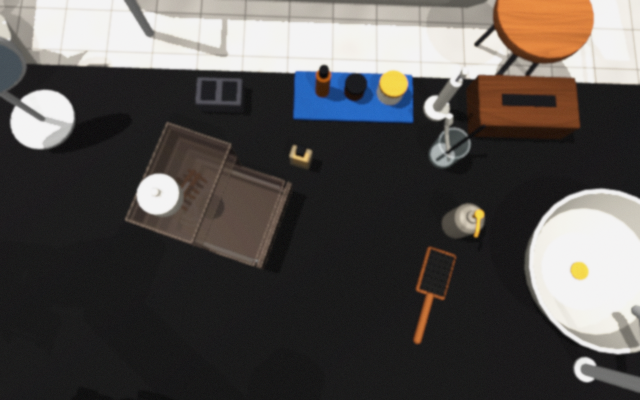

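The top view shows the tiers around px (130–290, 125–265). The drawer front is the right edge, from about (290,182) to (262,265). I'll zoom in on it.

```bash
python3 - <<'E'
import cv2,numpy as np
d=np.load("pics/a_top.npz"); c=d["color"][110:285,110:320,::-1]
c=np.clip(c.astype(float)*1.8,0,255).astype(np.uint8)
c=cv2.resize(c,None,fx=3.4,fy=3.4,interpolation=cv2.INTER_CUBIC);cv2.imwrite("pics/b_top.png",c)
d=np.load("pics/a_scene.npz"); c=d["color"][100:250,300:460,::-1]
c=np.clip(c.astype(float)*1.8,0,255).astype(np.uint8)
c=cv2.resize(c,None,fx=4,fy=4,interpolation=cv2.INTER_CUBIC);cv2.imwrite("pics/b_scene.png",c)
E
```

```text
(no output)
```

View pics/b_top.png

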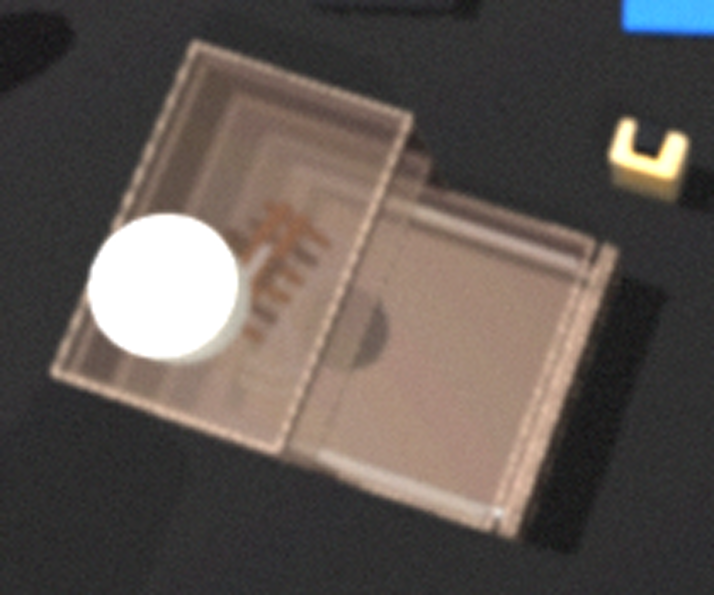

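View pics/b_scene.png

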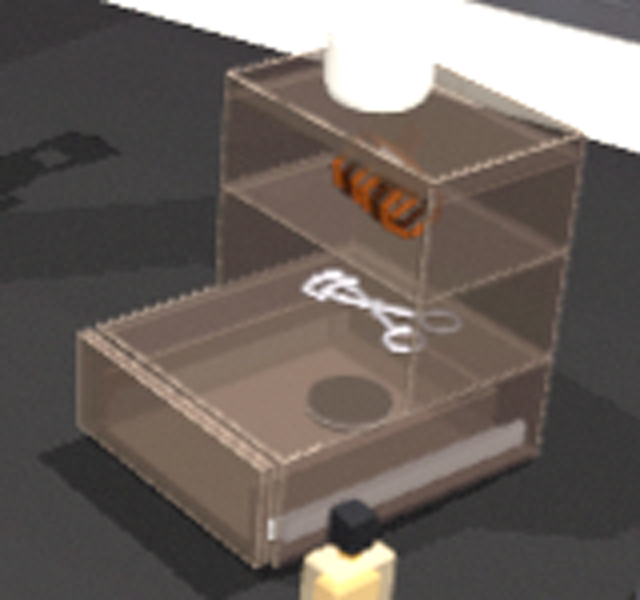

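```bash
cat > h.py <<'E'
import numpy as np
def ray(d,px,z):
    p=d["pose"]; v=p[:3,:3]@np.array([(px[0]-d["cx"])/d["fx"],(px[1]-d["cy"])/d["fy"],1]); o=p[:3,3]
    return o+v*(z-o[2])/v[2]
E
python3 - <<'E'
import numpy as np
from h import ray
t=np.load("pics/a_top.npz");s=np.load("pics/a_scene.npz")
for d,a,b in((t,(617,252),(517,537)),(s,(262,462),(80,335))):
    if d is t: f=lambda p:((p[0]+.5)/3.4+110-.5,(p[1]+.5)/3.4+110-.5)
    else: f=lambda p:((p[0]+.5)/4+300-.5,(p[1]+.5)/4+100-.5)
    A,B=ray(d,f(a),85),ray(d,f(b),85)
    print(A,B,np.linalg.norm(A-B),(A+B)/2,np.degrees(np.arctan2(*(A-B)[[1,0]])))
for z in (100,85):print("perfume",ray(t,(300,152),z))
E
```

```text
[637.33120068  88.19202417  85.        ] [449.20865196 146.03814477  85.        ] 196.81531192231643 [543.26992632 117.11508447  85.        ] -17.092228001603466
[635.4042371   92.93103775  85.        ] [453.1650765  144.48415288  85.        ] 189.39069495856643 [544.2846568  118.70759531  85.        ] -15.795526029604062
perfume [707.61997044  69.99843438 100.        ]
perfume [712.16806944  70.2913409   85.        ]
```

```bash
python3 - <<'E'
import numpy as np
from h import ray
t=np.load("pics/a_top.npz");s=np.load("pics/a_scene.npz")
f=lambda p:((p[0]+.5)/3.4+110-.5,(p[1]+.5)/3.4+110-.5)
g=lambda p:((p[0]+.5)/4+300-.5,(p[1]+.5)/4+100-.5)
P=[ray(t,f(p),247) for p in((195,42),(413,117),(283,452),(55,375))]
Q=[ray(s,g(p),247) for p in((580,133),(433,183),(228,73))]
ang=lambda a,b:np.degrees(np.arctan2(*(a-b)[[1,0]]))
print(np.round(P,1).tolist(),np.linalg.norm(P[0]-P[3]),np.linalg.norm(P[0]-P[1]))
print("top",ang(P[0],P[3]),ang(P[1],P[2]),ang(P[0],P[1])-90,ang(P[3],P[2])-90)
print("scene",np.round(Q,1).tolist(),ang(Q[0],Q[1])-90,ang(Q[1],Q[2]))
for a in (-16,-17):
  r=np.radians(a); yt=-np.array([np.cos(r),np.sin(r)]); xt=np.array([yt[1],-yt[0]])
  print(a,"front edge centre pred from shelf: ",(P[1]+P[2])[:2]/2-xt*117,(Q[1]+Q[2])[:2]/2-xt*117)
from workcell import ctrl
from scipy.spatial.transform import Rotation as R
o=ctrl.get_obs();print(R.from_rotvec(o["orientation"]).as_matrix().round(3))
E
```

```text
[[715.5, 324.2, 247.0], [675.0, 199.2, 247.0], [484.8, 258.4, 247.0], [523.7, 383.7, 247.0]] 200.783448363774 131.32667061813981
top -17.24572426795632 -17.281266195492993 -17.962663977275454 -17.258790572186058
scene [[713.0, 317.5, 247.0], [677.1, 196.3, 247.0], [487.5, 258.1, 247.0]] -16.491960009920305 -18.05033590962646
-16 front edge centre pred from shelf:  [547.63378534 116.36092966] [550.06883799 114.73448754]
-17 front edge centre pred from shelf:  [545.67586652 116.94089163] [548.11091916 115.31444952]
[[ 0.965 -0.     0.263]
 [-0.263 -0.001  0.965]
 [-0.    -1.    -0.001]]
```

```bash
cat >> h.py <<'E'
def sh(targets):
    from workcell import ctrl
    from scipy.spatial.transform import Rotation as R
    o=ctrl.get_obs();M=R.from_rotvec(o["orientation"]).as_matrix()
    for t in targets: print(t,(M.T@(np.array(t)-o["ee_pos"])/10).round(2))
E
python3 -c "
from h import sh
sh([(330,260,222),(400,20,222),(533.6,80.2,150),(533.6,80.2,45)])"
```

```text
(330, 260, 222) [ 25.02   0.04 -28.69]
(400, 20, 222) [ 38.07   0.07 -50.01]
(533.6, 80.2, 150) [ 49.38   7.25 -40.68]
(533.6, 80.2, 45) [ 49.38  17.75 -40.67]
```

```bash
python3 -m jog '[[0,[6,0,-7],[0,0.036,0]],[0,[12,0,-14],[0,0.036,0]],[0,[18,0,-21],[0,0.036,0]],[0,[23,0,-26],[0,0.036,0]],[0,[25,0,-29],[0,0.036,0]],[0,[27,0,-33],[0,0.036,0]],[0,[29,0,-37],[0,0.036,0]],[0,[31,0,-41],[0,0.036,0]]]'; python3 -c "
from h import sh
sh([(400,20,222),(533.6,80.2,150),(533.6,80.2,45)])"
```

```text
t: 0.9
ee_pos: [322.2, 234.4, 222.6]
orientation: [-1.558, 0.236, -0.237]
ft_force: [0.4, 0.6, 0.2]
width: 27.4
(400, 20, 222) [ 13.79   0.07 -18.17]
(533.6, 80.2, 150) [24.76  7.27 -8.45]
(533.6, 80.2, 45) [24.76 17.77 -8.45]
```

```bash
python3 -m jog '[[0,[0,0,0],[0,0,0]],[0,[0,0,0],[0,0,0]]]'; python3 -c "
from h import sh
sh([(400,20,222),(533.6,80.2,150),(533.6,80.2,45)])"
```

```text
t: 1.1
ee_pos: [322.3, 235.5, 222.8]
orientation: [-1.557, 0.24, -0.24]
ft_force: [0.5, 0.1, 0.2]
width: 11.3
(400, 20, 222) [ 13.88   0.07 -18.21]
(533.6, 80.2, 150) [24.82  7.27 -8.46]
(533.6, 80.2, 45) [24.82 17.77 -8.47]
```

```bash
python3 -m jog '[[0,[3,0,-4],[0,0,0]],[0,[6,0,-8],[0,0,0]],[0,[9,0,-12],[0,0,0]],[0,[12,0,-16],[0,0,0]],[0,[14,0,-18],[0,0,0]],[0,[14,0,-18],[0,0,0]],[0,[14,0,-18],[0,0,0]],[0,[14,0,-18],[0,0,0]]]'; python3 -c "
from h import sh
sh([(400,20,222),(533.6,80.2,150),(533.6,80.2,45)])"
```

```text
t: 1.9
ee_pos: [401.7, 24.2, 222.4]
orientation: [-1.558, 0.236, -0.235]
ft_force: [-0.6, -0.1, 0.6]
width: 0.6
(400, 20, 222) [-0.04  0.04 -0.45]
(533.6, 80.2, 150) [10.95  7.23  9.24]
(533.6, 80.2, 45) [10.96 17.73  9.24]
```

```bash
python3 -m jog '[[0,[0,0,0],[0,0,0]]]'
```

```text
t: 2.0
ee_pos: [401.7, 24.1, 222.6]
orientation: [-1.558, 0.235, -0.235]
ft_force: [0.7, -0.1, -0.4]
width: 0.3
```

```bash
python3 -m jog '[[0,[4,0,2],[0,0,0]],[0,[7,2,5],[0,0,0]],[0,[10,4,8],[0,0,0]],[0,[11,8,9],[0,0,0]],[0,[11,12,9.2],[0,0,0]],[0,[11,16,9.2],[0,0,0]],[0,[11,17.7,9.2],[0,0,0]],[0,[11,17.7,9.2],[0,0,0]]]'; python3 - <<'E'
from workcell import ctrl
import cv2,numpy as np
o=ctrl.get_obs(); print(o["ee_pos"],o["orientation"])
for n in ["scene","top"]:
    d=ctrl.get_image(n); np.savez(f"pics/c_{n}.npz",**d)
    c=d["color"][:,:,::-1]; c=c[80:260,270:470] if n=="scene" else c[110:300,130:330]
    cv2.imwrite(f"pics/c_{n}.png",cv2.resize(np.clip(c.astype(float)*1.8,0,255).astype(np.uint8),None,fx=3,fy=3,interpolation=cv2.INTER_CUBIC))
E
```

```text
t: 2.8
ee_pos: [532.0, 78.9, 43.0]
orientation: [-1.559, 0.24, -0.231]
ft_force: [0.3, 0.5, 0.6]
width: 0.6
[532.00515319  78.87667019  43.03269408] [-1.55941776  0.23978378 -0.23118038]
```

View pics/c_scene.png

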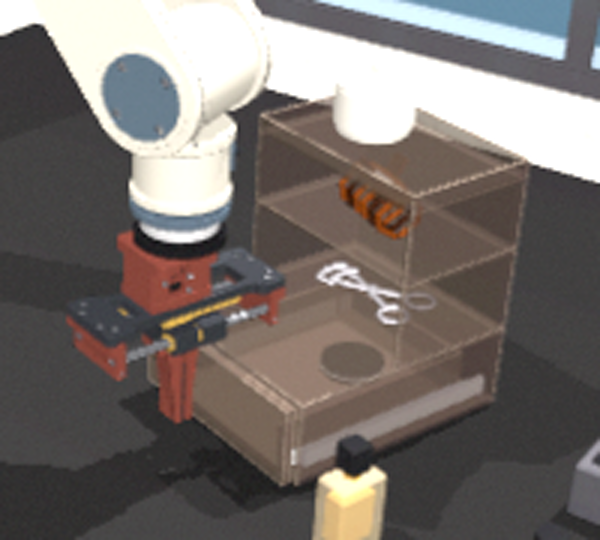

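View pics/c_top.png

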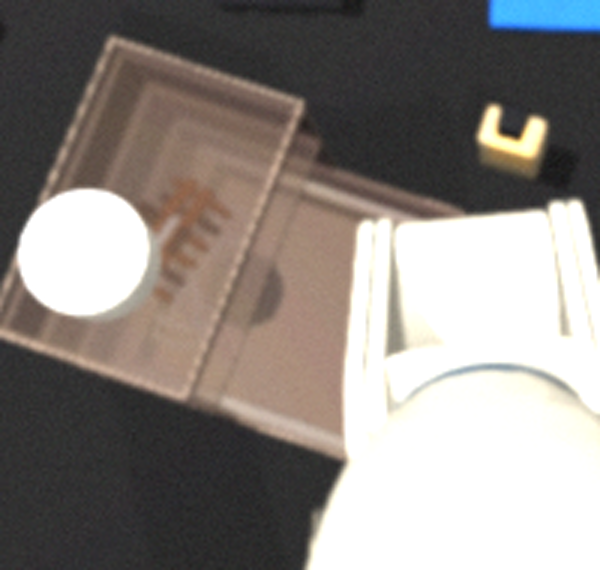

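The fingers stand in front of the drawer face with a clear gap of about 27 mm. I'll approach.

```bash
python3 -m jog '[[0,[0,0,0.8],[0,0,0]],[0,[0,0,1.5],[0,0,0]],[0,[0,0,1.8],[0,0,0]],[0,[0,0,1.9],[0,0,0]],[0,[0,0,2.0],[0,0,0]],[0,[0,0,2.1],[0,0,0]],[0,[0,0,2.1],[0,0,0]],[0,[0,0,2.1],[0,0,0]]]'; python3 -m jog '[[0,[0,0,0.1],[0,0,0]],[0,[0,0,0.2],[0,0,0]],[0,[0,0,0.2],[0,0,0]]]';python3 -m jog '[[0,[0,0,0.1],[0,0,0]],[0,[0,0,0.2],[0,0,0]],[0,[0,0,0.2],[0,0,0]]]'
```

```text
t: 3.7
ee_pos: [540.6, 97.8, 45.6]
orientation: [-1.558, 0.237, -0.237]
ft_force: [0.3, -1.0, 0.1]
width: 0.3
t: 4.0
ee_pos: [541.4, 99.9, 45.7]
orientation: [-1.558, 0.237, -0.237]
ft_force: [0.3, -0.0, 0.0]
width: 0.7
t: 4.3
ee_pos: [542.0, 101.9, 45.7]
orientation: [-1.558, 0.237, -0.237]
ft_force: [-0.9, -0.1, -0.2]
width: 0.4
```

```bash
for i in 1 2; do :; done; python3 -m jog '[[0,[0,0,0.1],[0,0,0]],[0,[0,0,0.2],[0,0,0]],[0,[0,0,0.2],[0,0,0]]]'; python3 -m jog '[[0,[0,0,0.1],[0,0,0]],[0,[0,0,0.1],[0,0,0]]]'; python3 -m jog '[[0,[0,0,0.1],[0,0,0]],[0,[0,0,0.1],[0,0,0]]]'
```

```text
t: 4.6
ee_pos: [542.6, 103.8, 45.7]
orientation: [-1.558, 0.237, -0.237]
ft_force: [-0.3, 0.3, -0.6]
width: 0.4
t: 4.8
ee_pos: [542.8, 104.7, 45.7]
orientation: [-1.558, 0.237, -0.237]
ft_force: [-0.2, -0.6, 0.2]
width: 0.1
t: 5.0
ee_pos: [543.1, 105.7, 45.7]
orientation: [-1.558, 0.237, -0.237]
ft_force: [0.4, 0.2, -0.2]
width: 0.1
```

```bash
python3 -m jog '[[0,[0,0,0.1],[0,0,0]],[0,[0,0,0.1],[0,0,0]]]'; python3 -m jog '[[0,[0,0,0.1],[0,0,0]],[0,[0,0,0.1],[0,0,0]]]'; python3 -m jog '[[0,[0,0,0.1],[0,0,0]],[0,[0,0,0.1],[0,0,0]]]'
```

```text
t: 5.2
ee_pos: [543.3, 106.5, 45.7]
orientation: [-1.558, 0.237, -0.237]
ft_force: [0.7, -0.2, 0.9]
width: 0.3
t: 5.4
ee_pos: [543.5, 107.1, 45.6]
orientation: [-1.558, 0.237, -0.237]
ft_force: [-1.4, -4.0, 1.1]
width: 0.4
t: 5.6
ee_pos: [543.8, 108.0, 45.6]
orientation: [-1.558, 0.237, -0.237]
ft_force: [-0.9, -5.6, 0.4]
width: 0.2
```

Contact made, with about 5.6 N on the face. I'll press on in small steps.

```bash
python3 -m jog '[[0,[0,0,0.1],[0,0,0]],[0,[0,0,0.1],[0,0,0]]]'; python3 -m jog '[[0,[0,0,0.1],[0,0,0]],[0,[0,0,0.1],[0,0,0]]]'
```

```text
t: 5.8
ee_pos: [544.1, 108.9, 45.6]
orientation: [-1.558, 0.237, -0.237]
ft_force: [-1.4, -5.5, 1.6]
width: -0.0
t: 6.0
ee_pos: [544.4, 109.9, 45.6]
orientation: [-1.558, 0.237, -0.237]
ft_force: [-1.2, -5.1, -0.2]
width: 0.2
```

```bash
python3 -m jog '[[0,[0,0,0.1],[0,0,0]],[0,[0,0,0.1],[0,0,0]]]'
```

```text
t: 6.2
ee_pos: [544.7, 110.8, 45.6]
orientation: [-1.558, 0.237, -0.237]
ft_force: [0.6, -6.0, -0.0]
width: 0.6
```

```bash
python3 -m jog '[[0,[0,0,0.1],[0,0,0]],[0,[0,0,0.1],[0,0,0]]]'
```

```text
t: 6.4
ee_pos: [545.0, 111.8, 45.6]
orientation: [-1.558, 0.237, -0.237]
ft_force: [0.3, -4.6, 0.6]
width: 0.7
```

```bash
python3 -m jog '[[0,[0,0,0.06],[0,0,0]],[0,[0,0,0.06],[0,0,0]]]'; python3 -m jog '[[0,[0,0,-0.1],[0,0,0]],[0,[0,0,-0.2],[0,0,0]],[0,[0,0,-0.3],[0,0,0]],[0,[0,0,-0.4],[0,0,0]],[0,[0,0,-0.5],[0,0,0]],[0,[0,0,-0.6],[0,0,0]],[0,[0,0,-0.7],[0,0,0]],[0,[0,0,-0.8],[0,0,0]]]'
```

```text
t: 6.6
ee_pos: [545.1, 112.2, 45.6]
orientation: [-1.559, 0.237, -0.236]
ft_force: [-1.0, -6.1, 1.0]
width: 0.6
t: 7.4
ee_pos: [542.9, 105.2, 45.7]
orientation: [-1.558, 0.237, -0.237]
ft_force: [-0.3, -2.9, -0.2]
width: 0.4
```

The face is still pushing on the finger beyond the shut position, so the latch has let go. I'll back off slowly with the drawer following.

```bash
python3 -m jog '[[0,[0,0,-0.2],[0,0,0]],[0,[0,0,-0.4],[0,0,0]],[0,[0,0,-0.6],[0,0,0]],[0,[0,0,-0.8],[0,0,0]],[0,[0,0,-1.0],[0,0,0]],[0,[0,0,-1.2],[0,0,0]],[0,[0,0,-1.4],[0,0,0]],[0,[0,0,-1.6],[0,0,0]]]'; python3 -m jog '[[0,[0,0,-0.2],[0,0,0]],[0,[0,0,-0.4],[0,0,0]],[0,[0,0,-0.6],[0,0,0]],[0,[0,0,-0.8],[0,0,0]],[0,[0,0,-1.0],[0,0,0]],[0,[0,0,-1.2],[0,0,0]],[0,[0,0,-1.4],[0,0,0]],[0,[0,0,-1.6],[0,0,0]]]'; python3 -m jog '[[0,[0,0,-0.2],[0,0,0]],[0,[0,0,-0.4],[0,0,0]],[0,[0,0,-0.6],[0,0,0]],[0,[0,0,-0.8],[0,0,0]],[0,[0,0,-0.9],[0,0,0]],[0,[0,0,-1.0],[0,0,0]],[0,[0,0,-1.0],[0,0,0]]]'
```

```text
t: 8.2
ee_pos: [538.0, 89.8, 45.6]
orientation: [-1.558, 0.237, -0.237]
ft_force: [-1.3, -1.0, -0.3]
width: 0.6
t: 9.0
ee_pos: [533.5, 74.5, 45.7]
orientation: [-1.558, 0.237, -0.237]
ft_force: [-1.8, -0.6, 0.8]
width: 0.7
t: 9.7
ee_pos: [530.5, 64.9, 45.7]
orientation: [-1.558, 0.237, -0.237]
ft_force: [-0.8, -2.6, 0.7]
width: 0.7
```

```bash
python3 -m jog '[[0,[0,0,-0.1],[0,0,0]],[0,[0,0,-0.2],[0,0,0]],[0,[0,0,-0.3],[0,0,0]],[0,[0,0,-0.4],[0,0,0]],[0,[0,0,-0.5],[0,0,0]],[0,[0,0,-0.6],[0,0,0]],[0,[0,0,-0.6],[0,0,0]],[0,[0,0,-0.6],[0,0,0]]]'; python3 -m jog '[[0,[0,0,-0.5],[0,0,0]],[0,[0,0,-1],[0,0,0]],[0,[0,0,-1.5],[0,0,0]],[0,[0,0,-2],[0,0,0]],[0,[0,0,-2],[0,0,0]]]'; cat > look.py <<'E'
import sys
from workcell import ctrl
import cv2,numpy as np
for n,b in(("scene",(80,260,270,470)),("top",(110,300,130,330))):
    d=ctrl.get_image(n); np.savez(f"pics/{sys.argv[1]}_{n}.npz",**d)
    c=d["color"][b[0]:b[1],b[2]:b[3],::-1]
    cv2.imwrite(f"pics/{sys.argv[1]}_{n}.png",cv2.resize(np.clip(c.astype(float)*1.8,0,255).astype(np.uint8),None,fx=3,fy=3,interpolation=cv2.INTER_CUBIC))
d=ctrl.get_image("wrist");cv2.imwrite(f"pics/{sys.argv[1]}_wrist.png",d["color"][:,:,::-1])
E
python3 look.py d
```

```text
t: 10.5
ee_pos: [528.7, 59.3, 45.7]
orientation: [-1.558, 0.237, -0.237]
ft_force: [-0.4, -1.1, 0.4]
width: 0.3
t: 11.0
ee_pos: [522.5, 39.6, 45.7]
orientation: [-1.558, 0.238, -0.237]
ft_force: [-0.3, 0.1, -0.1]
width: 0.5
```

View pics/d_scene.png

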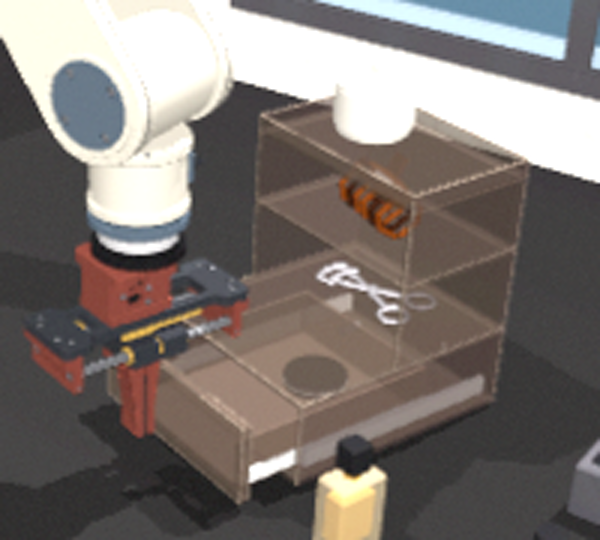

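View pics/d_wrist.png

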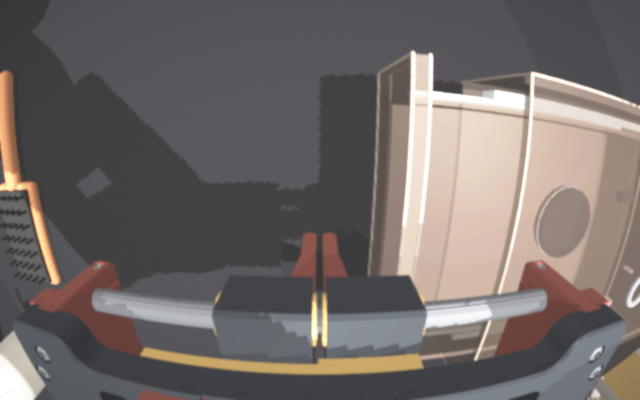

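The drawer stands open and still in the scene view, its front's near top corner at crop (243,432). Next I'll measure how far out it is.

```bash
python3 - <<'E'
import numpy as np
from h import ray,sh
s=np.load("pics/d_scene.npz")
xt=np.array([.297,.955])
g=lambda p:((p[0]+.5)/3+270-.5,(p[1]+.5)/3+80-.5)
for p in((240,432),(249,431),(297,403)): r=ray(s,g(p),85);print(r, r[:2]@xt)
a=np.load("pics/a_scene.npz")
gg=lambda p:((p[0]+.5)/4+300-.5,(p[1]+.5)/4+100-.5)
for p in((262,462),(272,465)): r=ray(a,gg(p),85);print(r, r[:2]@xt)
sh([(522.5,39.6,45.7)])
E
```

```text
[626.93706991  39.51453153  85.        ] 223.93668737093407
[631.7203772   45.11370326  85.        ] 230.70453864214534
[639.44142983 102.49723623  85.        ] 287.79896525788905
[635.4042371   92.93103775  85.        ] 277.4641994706168
[641.99505636  94.01022397  85.        ] 280.4522956340589
(522.5, 39.6, 45.7) [-0.01  0.   -0.07]
```

```bash
python3 -m jog '[[0.6,[0,-2,0],[0,0,0]],[0.6,[0,-4,0],[0,0,0]],[0.6,[0,-6,0],[0,0,0]],[0.6,[0,-6.5,0],[0,0,0]],[0.6,[0,-6.5,1.5],[0,0,0]],[0.6,[0,-6.5,3],[0,0,0]],[0.6,[0,-6.5,3.3],[0,0,0]],[0.6,[0,-6.5,3.3],[0,0,0]]]'; python3 look.py e
```

```text
t: 11.95
ee_pos: [532.2, 72.9, 109.7]
orientation: [-1.558, 0.237, -0.234]
ft_force: [0.0, 0.4, -0.1]
width: 52.5
```

View pics/e_scene.png

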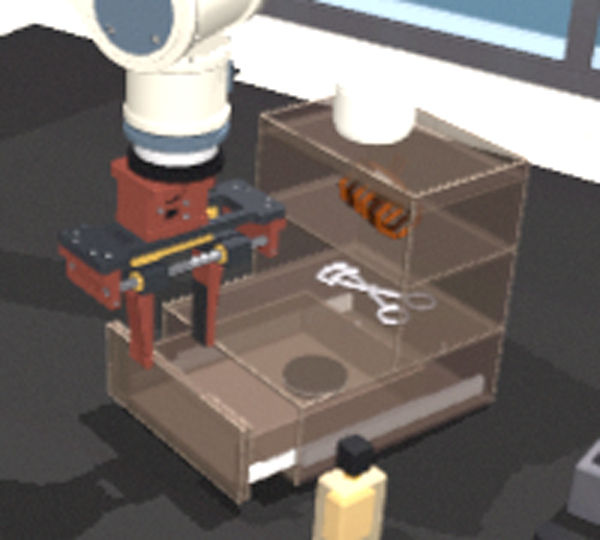

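View pics/e_wrist.png

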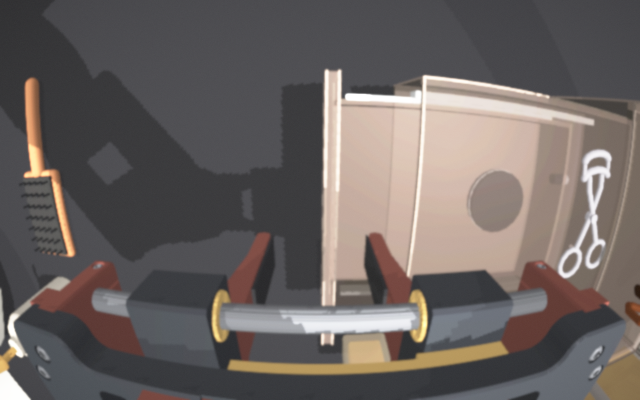

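Wrist view: the panel edge is at column 332, between the fingertips at columns 268 and 372, and the housing edge is at 422. So I'll shift 4 mm inward and go down.

```bash
python3 -m jog '[[0.6,[0,0,0.4],[0,0,0]],[0.6,[0,1.5,0.4],[0,0,0]],[0.6,[0,3,0.4],[0,0,0]],[0.6,[0,4,0.4],[0,0,0]],[0.6,[0,5,0.4],[0,0,0]],[0.6,[0,5.8,0.4],[0,0,0]],[0.6,[0,5.8,0.4],[0,0,0]]]'; python3 look.py f
```

```text
t: 12.8
ee_pos: [533.1, 75.5, 51.7]
orientation: [-1.558, 0.238, -0.236]
ft_force: [-0.0, 0.2, 0.2]
width: 52.8
```

View pics/f_wrist.png

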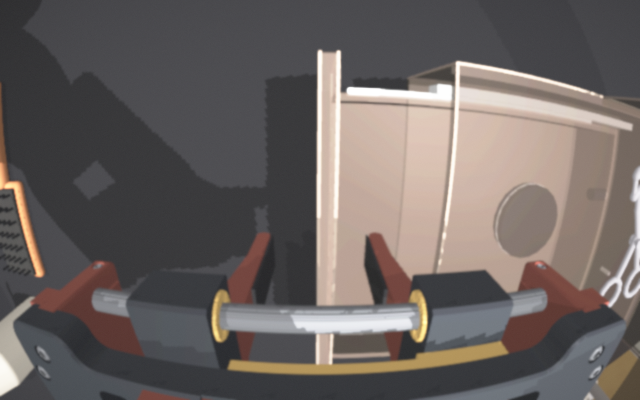

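The panel is centred between the fingers to within about 2 mm. I'll close gently.

```bash
python3 -m jog '[[0.5,[0,0,0.1],[0,0,0]],[0.4,[0,0,0.2],[0,0,0]],[0.3,[0,0,0.2],[0,0,0]],[0.2,[0,0,0.2],[0,0,0]],[0.15,[0,0,0.2],[0,0,0]],[0.12,[0,0,0.2],[0,0,0]],[0.1,[0,0,0.2],[0,0,0]],[0.08,[0,0,0.2],[0,0,0]]]';python3 -m jog '[[0.05,[0,0,0],[0,0,0]],[0,[0,0,0],[0,0,0]],[0,[0,0,0],[0,0,0]],[0,[0,0,0],[0,0,0]]]'
```

```text
t: 13.75
ee_pos: [534.3, 77.6, 52.7]
orientation: [-1.558, 0.237, -0.237]
ft_force: [-1.2, -0.1, 0.7]
width: 7.7
t: 14.15
ee_pos: [534.3, 77.6, 52.7]
orientation: [-1.558, 0.237, -0.237]
ft_force: [-0.3, 1.3, 0.0]
width: 8.1
```

Gripped on the 8 mm panel, about 48 mm out. I'll pull gently.

```bash
python3 -m jog '[[0,[0,0,-0.2],[0,0,0]],[0,[0,0,-0.5],[0,0,0]],[0,[0,0,-0.8],[0,0,0]],[0,[0,0,-1.1],[0,0,0]],[0,[0,0,-1.4],[0,0,0]],[0,[0,0,-1.7],[0,0,0]],[0,[0,0,-1.9],[0,0,0]],[0,[0,0,-2],[0,0,0]]]';python3 -m jog '[[0,[0,0,-0.2],[0,0,0]],[0,[0,0,-0.5],[0,0,0]],[0,[0,0,-0.8],[0,0,0]],[0,[0,0,-1.1],[0,0,0]],[0,[0,0,-1.4],[0,0,0]],[0,[0,0,-1.7],[0,0,0]],[0,[0,0,-1.9],[0,0,0]],[0,[0,0,-2],[0,0,0]]]'; python3 -m jog '[[0,[0,0,-0.2],[0,0,0]],[0,[0,0,-0.4],[0,0,0]],[0,[0,0,-0.6],[0,0,0]],[0,[0,0,-0.8],[0,0,0]],[0,[0,0,-0.9],[0,0,0]],[0,[0,0,-1],[0,0,0]]]'
```

```text
t: 14.95
ee_pos: [528.2, 58.2, 52.7]
orientation: [-1.558, 0.237, -0.237]
ft_force: [-1.6, 1.7, 2.2]
width: 7.7
t: 15.75
ee_pos: [522.0, 39.1, 52.7]
orientation: [-1.558, 0.238, -0.237]
ft_force: [-4.6, 2.0, 4.8]
width: 7.7
t: 16.35
ee_pos: [519.0, 29.7, 52.7]
orientation: [-1.558, 0.238, -0.236]
ft_force: [-4.6, 2.6, 5.0]
width: 8.0
```

Side and lift loads are building up (−5 N lateral, +5 N up) because of a slight misalignment. The pull along the runner is only 1.1 N. I'll relieve the side loads first.

```bash
python3 -m jog '[[0,[-0.05,-0.05,0],[0,0,0]],[0,[-0.05,-0.05,0],[0,0,0]],[0,[-0.05,-0.05,0],[0,0,0]]]'; python3 -m jog '[[0,[0,0,0],[0,0,0]]]'; python3 -c "
from workcell import ctrl;print(ctrl.get_obs()['moment'],ctrl.get_obs()['ft_force'])"
```

```text
t: 16.65
ee_pos: [519.0, 29.7, 52.7]
orientation: [-1.558, 0.237, -0.237]
ft_force: [0.4, -1.2, -6.6]
width: 7.9
t: 16.75
ee_pos: [519.0, 29.8, 52.7]
orientation: [-1.558, 0.237, -0.237]
ft_force: [0.1, -0.9, -8.6]
width: 7.5
[-0.15426366 -0.09371358 -0.33671218] [ 0.05453448 -0.85199214 -8.60804019]
```

```bash
python3 -m jog '[[0,[0,0.03,0],[0,0,0]],[0,[0,0.03,0],[0,0,0]]]'; python3 -m jog '[[0,[0,0,-0.1],[0,0,0]],[0,[0,0,-0.2],[0,0,0]],[0,[0,0,-0.3],[0,0,0]],[0,[0,0,-0.3],[0,0,0]]]'
```

```text
t: 16.95
ee_pos: [519.0, 29.9, 52.7]
orientation: [-1.558, 0.237, -0.237]
ft_force: [0.0, -1.6, -7.9]
width: 7.8
t: 17.35
ee_pos: [518.1, 26.9, 52.7]
orientation: [-1.558, 0.237, -0.237]
ft_force: [0.3, -0.5, -11.1]
width: 8.0
```

```bash
cat > f.py <<'E'
from workcell import ctrl
import numpy as np
from scipy.spatial.transform import Rotation as R
o=ctrl.get_obs();M=R.from_rotvec(o["orientation"]).as_matrix()
xt=np.array([.297,.955,0])
print("out~",round(48+232.8-o["ee_pos"]@xt,1),"F tool xyz",(M.T@o["ft_force"]).round(1))
E
python3 f.py
```

```text
out~ 101.2 F tool xyz [ 0.4 11.1 -0.3]
```

```bash
python3 -m jog '[[0,[0,0.04,0],[0,0,0]],[0,[0,0.04,0],[0,0,0]],[0,[0,0.04,0],[0,0,0]]]'; python3 f.py;  python3 -m jog '[[0,[0,0,0],[0,0,0]],[0,[0,0,0],[0,0,0]]]'; python3 f.py
```

```text
t: 17.65
ee_pos: [518.1, 27.0, 52.7]
orientation: [-1.558, 0.237, -0.237]
ft_force: [-0.2, -0.7, -4.4]
width: 7.8
out~ 101.1 F tool xyz [-0.   4.4 -0.7]
t: 17.85
ee_pos: [518.2, 27.1, 52.7]
orientation: [-1.558, 0.237, -0.237]
ft_force: [-0.5, -0.4, -1.6]
width: 7.8
out~ 101.1 F tool xyz [-0.4  1.6 -0.5]
```

```bash
python3 -m jog '[[0,[0,0,-0.1],[0,0,0]],[0,[0,0,-0.2],[0,0,0]],[0,[0,0,-0.3],[0,0,0]],[0,[0,0,-0.4],[0,0,0]],[0,[0,0,-0.4],[0,0,0]]]'; python3 f.py;python3 -m jog '[[0,[0,0,-0.1],[0,0,0]],[0,[0,0,-0.2],[0,0,0]],[0,[0,0,-0.3],[0,0,0]],[0,[0,0,-0.3],[0,0,0]]]'; python3 f.py
```

```text
t: 18.35
ee_pos: [516.9, 23.1, 52.7]
orientation: [-1.558, 0.237, -0.237]
ft_force: [-2.2, 1.0, 2.3]
width: 7.8
out~ 105.2 F tool xyz [-2.4 -2.3  0.3]
t: 18.75
ee_pos: [516.0, 20.2, 52.7]
orientation: [-1.558, 0.237, -0.237]
ft_force: [-2.9, 0.4, 5.4]
width: 8.3
out~ 108.2 F tool xyz [-2.9 -5.4 -0.5]
```

```bash
python3 -m jog '[[0,[-0.02,-0.02,-0.1],[0,0,0]],[0,[-0.02,-0.02,-0.2],[0,0,0]],[0,[-0.02,-0.02,-0.3],[0,0,0]],[0,[-0.02,-0.02,-0.3],[0,0,0]]]'; python3 f.py;python3 -m jog '[[0,[0,0,-0.1],[0,0,0]],[0,[0,0,-0.2],[0,0,0]],[0,[0,0,-0.3],[0,0,0]],[0,[0,0,-0.3],[0,0,0]]]'; python3 f.py
```

```text
t: 19.15
ee_pos: [515.0, 17.3, 52.7]
orientation: [-1.558, 0.237, -0.237]
ft_force: [-1.2, -0.2, 2.7]
width: 8.0
out~ 111.3 F tool xyz [-1.  -2.7 -0.6]
t: 19.55
ee_pos: [514.2, 14.5, 52.7]
orientation: [-1.558, 0.237, -0.237]
ft_force: [-0.6, 0.3, 0.8]
width: 8.1
out~ 114.2 F tool xyz [-0.6 -0.8  0.1]
```

```bash
python3 -m jog '[[0,[0,0,-0.1],[0,0,0]],[0,[0,0,-0.2],[0,0,0]],[0,[0,0,-0.3],[0,0,0]],[0,[0,0,-0.3],[0,0,0]]]'; python3 f.py;python3 -m jog '[[0,[0,0,-0.1],[0,0,0]],[0,[0,0,-0.2],[0,0,0]],[0,[0,0,-0.3],[0,0,0]],[0,[0,0,-0.3],[0,0,0]]]'; python3 f.py
```

```text
t: 19.95
ee_pos: [513.2, 11.7, 52.7]
orientation: [-1.558, 0.237, -0.237]
ft_force: [-0.5, -0.1, 0.6]
width: 7.8
out~ 117.2 F tool xyz [-0.4 -0.6 -0.2]
t: 20.35
ee_pos: [512.3, 8.8, 52.7]
orientation: [-1.558, 0.237, -0.237]
ft_force: [0.7, -0.3, 0.2]
width: 8.0
out~ 120.2 F tool xyz [ 0.8 -0.2 -0.1]
```

```bash
python3 -m jog '[[0,[0,0,-0.1],[0,0,0]],[0,[0,0,-0.2],[0,0,0]],[0,[0,0,-0.3],[0,0,0]],[0,[0,0,-0.3],[0,0,0]]]'; python3 f.py;python3 -m jog '[[0,[0,0,-0.1],[0,0,0]],[0,[0,0,-0.2],[0,0,0]],[0,[0,0,-0.3],[0,0,0]],[0,[0,0,-0.3],[0,0,0]]]'; python3 f.py
```

```text
t: 20.75
ee_pos: [511.3, 5.9, 52.7]
orientation: [-1.558, 0.237, -0.237]
ft_force: [0.9, -0.6, 0.1]
width: 8.0
out~ 123.3 F tool xyz [ 1.1 -0.1 -0.3]
t: 21.15
ee_pos: [510.4, 3.1, 52.7]
orientation: [-1.558, 0.237, -0.237]
ft_force: [-0.1, -0.6, 0.4]
width: 7.6
out~ 126.3 F tool xyz [ 0.1 -0.4 -0.6]
```

```bash
python3 look.py g
```

```text
(no output)
```

View pics/g_scene.png

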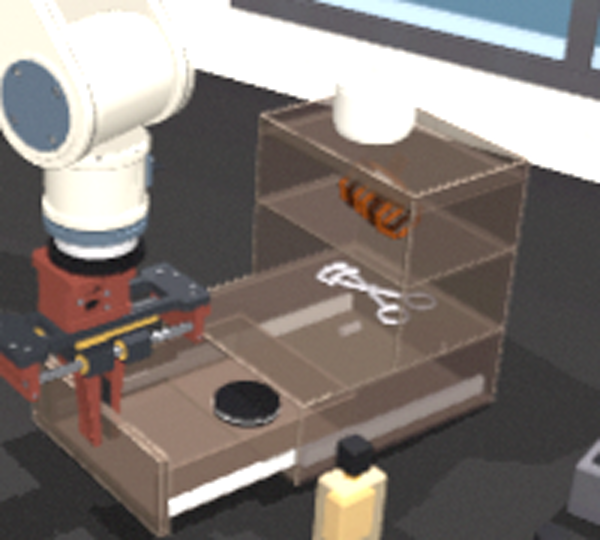

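The scene view shows the drawer following the gripper well out (front's near top corner at crop (162,460)), with the compact now visible at (247,403). There's no binding yet, so I'll keep pulling.

```bash
python3 -m jog '[[0,[0,0,-0.1],[0,0,0]],[0,[0,0,-0.2],[0,0,0]],[0,[0,0,-0.3],[0,0,0]],[0,[0,0,-0.3],[0,0,0]]]'; python3 f.py;python3 -m jog '[[0,[0,0,-0.1],[0,0,0]],[0,[0,0,-0.2],[0,0,0]],[0,[0,0,-0.3],[0,0,0]],[0,[0,0,-0.3],[0,0,0]]]'; python3 f.py
```

```text
t: 21.7
ee_pos: [509.6, 0.2, 52.7]
orientation: [-1.558, 0.237, -0.237]
ft_force: [-0.3, -1.3, 0.9]
width: 8.1
out~ 129.2 F tool xyz [ 0.1 -0.9 -1.3]
t: 22.1
ee_pos: [508.6, -2.7, 52.7]
orientation: [-1.558, 0.237, -0.237]
ft_force: [0.1, 0.6, -0.3]
width: 8.1
out~ 132.3 F tool xyz [-0.   0.3  0.6]
```

```bash
python3 -m jog '[[0,[0,0,-0.1],[0,0,0]],[0,[0,0,-0.2],[0,0,0]],[0,[0,0,-0.3],[0,0,0]],[0,[0,0,-0.3],[0,0,0]]]'; python3 f.py
```

```text
t: 22.5
ee_pos: [507.7, -5.5, 52.7]
orientation: [-1.558, 0.237, -0.237]
ft_force: [0.3, -0.4, 2.1]
width: 7.8
out~ 135.3 F tool xyz [ 0.4 -2.1 -0.3]
```

```bash
python3 -m jog '[[0,[0,0,-0.1],[0,0,0]],[0,[0,0,-0.2],[0,0,0]],[0,[0,0,-0.3],[0,0,0]],[0,[0,0,-0.3],[0,0,0]]]'; python3 f.py
```

```text
t: 22.9
ee_pos: [506.9, -8.2, 52.7]
orientation: [-1.558, 0.237, -0.237]
ft_force: [-1.4, 2.2, 0.8]
width: 8.1
out~ 138.1 F tool xyz [-2.  -0.8  1.7]
```

```bash
python3 -m jog '[[0,[0,0,-0.1],[0,0,0]],[0,[0,0,-0.2],[0,0,0]],[0,[0,0,-0.2],[0,0,0]]]'; python3 f.py
```

```text
t: 23.2
ee_pos: [506.3, -10.1, 52.7]
orientation: [-1.558, 0.237, -0.237]
ft_force: [-0.2, 4.4, 1.1]
width: 7.7
out~ 140.1 F tool xyz [-1.5 -1.1  4.1]
```

```bash
python3 -m jog '[[0,[0,0,-0.1],[0,0,0]],[0,[0,0,-0.2],[0,0,0]],[0,[0,0,-0.2],[0,0,0]]]'; python3 f.py
```

```text
t: 23.5
ee_pos: [505.7, -12.0, 52.7]
orientation: [-1.558, 0.237, -0.237]
ft_force: [-0.0, 4.9, 0.7]
width: 8.0
out~ 142.1 F tool xyz [-1.5 -0.7  4.6]
```

It's binding: 4.6 N, with the onset at around 136–137 mm. Two more millimetres will make it certain, well below forcing.

```bash
python3 -m jog '[[0,[0,0,-0.1],[0,0,0]],[0,[0,0,-0.2],[0,0,0]],[0,[0,0,-0.2],[0,0,0]]]'; python3 f.py; python3 -m jog '[[0,[0,0,0],[0,0,0]],[0,[0,0,0],[0,0,0]]]'; python3 f.py
```

```text
t: 23.8
ee_pos: [505.1, -13.8, 52.7]
orientation: [-1.558, 0.237, -0.237]
ft_force: [0.4, 5.6, 1.2]
width: 7.8
out~ 143.9 F tool xyz [-1.3 -1.2  5.4]
t: 24.0
ee_pos: [505.1, -13.8, 52.7]
orientation: [-1.558, 0.237, -0.237]
ft_force: [0.6, 6.0, 1.6]
width: 7.9
out~ 143.9 F tool xyz [-1.2 -1.6  5.9]
```

5.5–5.9 N held for 0.2 s. Now I'll ease back.

```bash
python3 -m jog '[[0,[0,0,0.1],[0,0,0]],[0,[0,0,0.3],[0,0,0]],[0,[0,0,0.5],[0,0,0]],[0,[0,0,0.7],[0,0,0]],[0,[0,0,0.9],[0,0,0]],[0,[0,0,1.1],[0,0,0]],[0,[0,0,1.2],[0,0,0]],[0,[0,0,1.2],[0,0,0]]]'; python3 f.py; python3 -m jog '[[0,[0,0,0.1],[0,0,0]],[0,[0,0,0.3],[0,0,0]],[0,[0,0,0.5],[0,0,0]],[0,[0,0,0.6],[0,0,0]],[0,[0,0,0.6],[0,0,0]],[0,[0,0,0.6],[0,0,0]]]'; python3 f.py
```

```text
t: 24.8
ee_pos: [508.8, -2.2, 52.7]
orientation: [-1.558, 0.237, -0.237]
ft_force: [-1.2, 0.4, 0.7]
width: 7.8
out~ 131.8 F tool xyz [-1.3 -0.7 -0. ]
t: 25.4
ee_pos: [510.6, 3.4, 52.7]
orientation: [-1.558, 0.237, -0.237]
ft_force: [-1.0, -0.2, 0.4]
width: 7.7
out~ 125.9 F tool xyz [-0.9 -0.4 -0.5]
```

The drawer is free again at about 126 mm. I'll release it, lift clear and retreat.

```bash
python3 -m jog '[[0.1,[0,0,0],[0,0,0]],[0.15,[0,0,0],[0,0,0]],[0.25,[0,0,0],[0,0,0]],[0.4,[0,0,0],[0,0,0]],[0.5,[0,0,0],[0,0,0]],[0.5,[0,0,0],[0,0,0]]]'; python3 f.py; python3 -m jog '[[0.5,[0,-2,0],[0,0,0]],[0.5,[0,-5,0],[0,0,0]],[0.5,[0,-8,0],[0,0,0]],[0.5,[0,-11,0],[0,0,0]],[0.5,[0,-12,-4],[0,0,0]],[0.5,[0,-12,-8],[0,0,0]],[0.5,[0,-12,-8],[0,0,0]]]'; python3 f.py; python3 look.py h; python3 -c "
from workcell import ctrl;import cv2
cv2.imwrite('pics/h_full.png',ctrl.get_image('scene')['color'][:,:,::-1])"
```

```text
t: 26.0
ee_pos: [510.5, 3.2, 52.7]
orientation: [-1.558, 0.237, -0.237]
ft_force: [-0.3, -0.0, 0.3]
width: 41.2
out~ 126.1 F tool xyz [-0.3 -0.3 -0.1]
t: 26.7
ee_pos: [485.7, -75.9, 173.2]
orientation: [-1.558, 0.239, -0.24]
ft_force: [0.2, 0.8, 0.8]
width: 44.0
out~ 209.1 F tool xyz [-0.1 -0.8  0.8]
```

View pics/h_full.png

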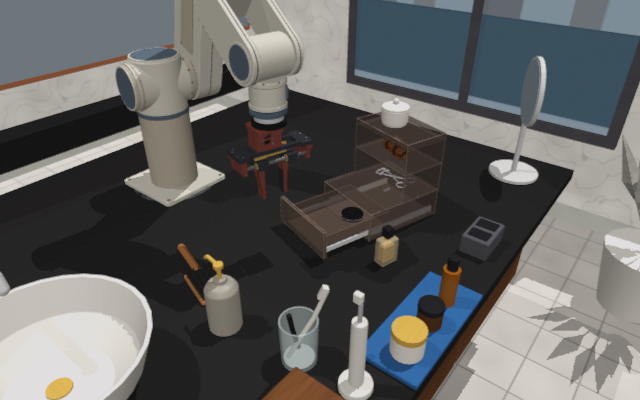

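View pics/h_scene.png

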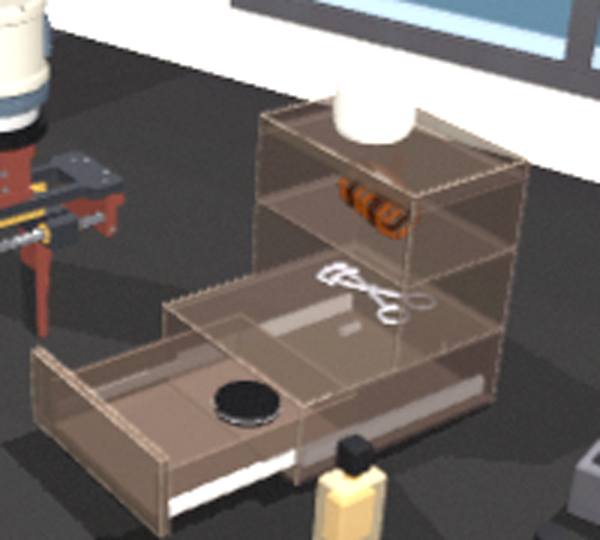

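The gripper is clear (fingers at about px (275,180)). The drawer stands open with its corner at crop (160,461), and everything else is where it was. One last position check, then I'll hand in.

```bash
python3 - <<'E'
import numpy as np
from h import ray
s=np.load("pics/h_scene.npz")
r=ray(s,((160.5)/3+269.5,(461.5)/3+79.5),85);print(r,"out",277.5-r[:2]@np.array([.297,.955]))
from workcell import ctrl
print(ctrl.get_obs()["qvel"].round(3)); ctrl.close_job()
E
```

```text
[601.33644412 -30.82036814  85.        ] out 128.33652766676292
[ 0.012  0.005 -0.002 -0.001  0.    -0.003]
the job is handed in; nothing more can be done
```

The drawer is open by about 126–128 mm and free in its runner, and I've handed the job in with no verdict shown.

- **Opening:** I pressed the front about 5 mm until the latch let go. I then backed the fingers off slowly (about 20 mm/s) so the drawer followed them instead of flying open.
- **Drawing out:** I pinched the front over its top edge and drew it out until the runner began to bind, at about 136–138 mm. I held it at about 144 mm with a pull of 5.5–5.9 N, then eased it back about 18 mm and let go.
- **Last checks:** After easing back, the force along the runner was within the sensor noise (0.5 N or less). The arm's own reading gives about 126 mm out and the camera about 128 mm, so they agree to 2 mm. The gripper was clear, and in the last scene image nothing else appeared to have moved.
- **Side loads during the pull:** The pull was slightly out of line with the runner. That built up to about 5 N sideways and 11 N vertically at around 100 mm out. I eased both off before reaching the tight spot; there they read about 1–2 N.

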